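# Seal the open biscuit jar

### The arm

A 7-joint arm with a two-finger parallel gripper is mounted at the origin on a cart in front of the work surface, level with it; the furniture and walls round the work are solid. World frame = base frame: x ahead of the robot, y to its left, z up, the work surface at z = 0. Lengths are in mm, angles in rad, forces in N, time in s.
With the tool pointing down it reaches from about 425 to 1025 mm from the base axis. Payload 9.4 kg.
Tool frame: the origin (TCP) lies where the fingers leave the gripper's body, on its centre line; the fingertips stand 84 mm ahead of it and the grasp point (between the pads) lies ctrl.grip_depth ahead of it (ctrl.grip_depth is the distance from the TCP to the grasp point, in mm); z points along the fingers, y is the line along which they close (so a half turn about z gives the same grasp; the last joint's range is limited). The gripper opens to 93 mm and grips with 3 to 60 N. Pads are 15 mm wide; open, the fingers measure 128 mm over their backs; the gripper's body (75 mm by 188 mm) begins 65 mm behind the grasp point.
Start: joints at [-1.187, 0.599, -0.003, 1.599, 0.002, 0.943, -0.08], TCP at [322.383, 649.379, 302.718] pointing down, gripper open.
Joint ranges: [-2.57, 2.57], [-0.35, 1.97], [-1.29, 1.29], [0.11, 2.56], [-1.05, 4.19], [0.11, 1.86], [-2.63, 2.63]. Speed limits (rad/s): [2.22, 2.22, 3.01, 3.01, 3.14, 3.14, 3.14].

### API

Orientations are given as a rotation vector (axis times angle).
In Python, from rig import state, grab_frame, camera_info, job, boxes_of, cut_out, landmark_of, ctrl gives the robot as it stands.
- The arm moves only by the tool servo_tool, never from a script. Its argument "moves" is a list of rows, each a list of 7 numbers: the shift along the tool's x, y, z in units of 40 mm (1.0 is 40 mm), then the turn, a rotation vector about the tool's x, y, z in units of 6 degrees (1.0 is 6 degrees), then the opening, from 0 (shut) to 1 (fully open). In form: [[tx, ty, tz, ax, ay, az, hand], ...]. A call has exactly 10 rows; each row shifts and turns the commanded pose from where the row before left it, along the tool's axes as they then stand; what a row does not reach is not made up. A row lasts 1/12 s, in which the tool goes at most 41.7 mm and 7.16 degrees, less where a joint would pass 70% of its speed; a pose out of reach is approached as far as the arm can. A call is refused whole if a number of a shift passes 1 or a number of a turn 1, either way. A call with a gripper value outside its range is refused whole. The fingers move at their own pace and stop on an object; the grip force is fixed at half the most. Time passes only in rows, so rows that do not move let the fingers close, or fill a call up. It gives the time, the measured TCP pose, the force, the opening and the grip force at its end, in the units of the state.
- state(): the state, without advancing time (a new reading comes with each control period).
- grab_frame(name): name is "scene" or "side" or "wrist"; returns the picture (400x640x3 uint8, red, green, blue); there is no depth.
- camera_info(name): a dict with "K" (3x3 intrinsics, pixels), "pose" (4x4, takes a point from camera to world coordinates). Camera axes: x right, y down, z forward; pixel columns grow to the right and rows downward; lengths in mm; the calibration is good to about 2 mm. A picture is of the moment at which its call begins: read the wrist's pose just before it. camera_info takes no time and is no camera call; for the wrist camera it gives the pose at the moment of the call.
- job.finish_job(): hands the job in; it is judged then, once.
Trained networks look in the newest picture that a camera, given by its name, has taken for a name from the list of things; names that differ only in an ending like _2 or _b are one class to them, and where a whole thing is asked for, a point or a joint stands for the part that bears it (a point fixed in the world has none). Each returns a list of dicts, best first, with "conf" (0 to 1); they miss things now and then, are a little off and sometimes report something else, mostly with a low value. They report only what shows in the picture. A call takes as long as a camera call.
- boxes_of(camera, query): "extent" ([left, top, right, bottom] in pixels, round what is visible of it).
- cut_out(camera, query): "mask" (400x640 bool, what is visible of it) and "extent" ([left, top, right, bottom] in pixels, round what is visible of it).
- landmark_of(camera, query): "location" ([column, row] in pixels: a listed point, or the origin of a listed thing).
The state is a dict: "time_s": time; "joint_positions": joint angles; "joint_velocities": joint speeds; "effort": joint torques, N m; "tool_pos": TCP position; "tool_rot": TCP orientation; "force": force on the tool from outside, world axes, zero at the start; "moment": the same for the moment, N m; "gripper_width": finger opening in mm; "grasp_force": force on a finger pad.
Only numpy, scipy, OpenCV 4.12 (cv2) and the standard library are available. Lean on these libraries where they do the work, as an engineer would, in place of code of your own. Each camera call takes 0.05 s, during which the arm holds its last target. There are 200 camera calls.

### The job

One of the two clip-top biscuit jars has been left open: push its lid fully shut with the fingertips, then press its wire clasp down past the middle so that it snaps over and seals the jar. Only push, do not pick anything up: the jar stays standing where it is, and the sealed jar, the mug and the ramekin are left alone.

Things in the scene. Friction and masses are not known exactly. Their poses are not given: they have to be found in the camera images.
- biscuit_jar: the OPEN jar: loose white stoneware clip-top jar, about 1.5 kg, 120 mm in diameter, rim 140 mm high, 165 mm to the top of its shut lid. Origin: centre of its underside. z up; its clasp side looks along its own -x (towards the robot at yaw 0), its lid hinge is at the back, +x. A second, identical jar that is already sealed stands beside it (sealed_jar)
- jar_lid (a joint): lid angle about the rear hinge: 0 = fully shut and level, grows as it opens (rad). Starts 0.5 to 0.95 open. The hinge is stiff (0.22 N m): the lid stays at any angle it is left at; about 2 to 3 N at the lip pushes it down. Lid: white disc 115 mm across, its centre 64 mm from the hinge; when shut its flat-domed top is 163.5 mm above the table in the middle and 154 mm at the edge
- lid_hinge (a point): middle of the lid's hinge axis, at the back of the jar: 64 mm behind the jar's axis (jar +x), 141 mm above its underside; the axis runs along jar y
- lid_lip (a point): middle of the lid's front edge, on the lid: 121.5 mm from the hinge, 10 mm above the lid's underside plane; moves with the lid
- jar_clasp (a joint): angle of the steel clasp lever on the front of the lid: 0 = up and open (it sticks out from the front of the lid and 0.45 rad above level when the lid is shut), 1.9 = snapped down against the front of the jar (1.45 rad below level, nearly straight down). Over-centre spring: below 0.95 it springs back to 0, beyond 0.95 it snaps to 1.9 by itself; needs at most about 6 N downwards on its plate
- clasp_pivot (a point): middle of the clasp's pivot axis, carried by the lid: with the lid shut 73 mm in front of the jar's axis (jar -x) and 136 mm above the table; the axis runs along jar y
- clasp_plate (a point): middle of the free edge of the clasp lever, 52 mm from the pivot. The lever ends in a thumb plate 36 mm wide that reaches from 22 mm to 55 mm from the pivot, 4 mm thick
- sealed_jar: the other, identical jar, lid shut and clasp already down, loose, 1.6 kg, 120 mm in diameter, 165 mm high; origin centre of its underside, clasp side along its own -x. Leave it alone
- mug: loose cream speckled mug, 90 mm across, 122 mm with handle, 100 mm high; origin centre of its underside. Leave it alone
- ramekin: loose small cream ramekin, 61 mm in diameter, 37 mm high; origin centre of its underside. Leave it alone

How it is judged (in metres and radians):
On the way, in this order (a step that is already met when the one before it is completed fails the run):
1. the lid is pushed shut while the clasp is still up (value of joint jar_lid below 0.05 rad and value of joint jar_clasp below 0.6 rad), for 0.1 s.
2. the clasp is pressed over and snaps down with the lid shut (value of joint jar_clasp above 1.75 rad and value of joint jar_lid below 0.05 rad), for 0.2 s.
At the end, for the whole second after the job is handed in: the lid is shut (within 0.05 rad), the clasp has snapped down (beyond 1.75 rad), the jar stands upright and at rest within 50 mm of where it was, and the sealed jar, the mug and the ramekin are within 20 mm of where they were (all of step 2 and angle between biscuit_jar's own z axis and vertical below 0.05 rad and distance of biscuit_jar from where it was at the start of the episode below 0.05 m and linear speed of biscuit_jar below 0.02 m/s and distance of each of sealed_jar, mug, ramekin from where it was at the start of the episode below 0.02 m); the robot touches nothing.
It fails at once if the open jar is lifted off the table (height (world z) of biscuit_jar above 0.012 m).
It fails at once if the open jar is tipped (angle between biscuit_jar's own z axis and vertical above 0.2 rad).
It fails at once if the open jar is pushed more than 50 mm away (distance of biscuit_jar from where it was at the start of the episode above 0.05 m).
It fails at once if the sealed jar is moved (distance of sealed_jar from where it was at the start of the episode above 0.02 m).
It fails at once if the mug or the ramekin is moved (distance of any of mug, ramekin from where it was at the start of the episode above 0.02 m).
It also fails if it takes over 38 s, if anything falls off the work surface, if the arm or the gripper's body presses on something with over 40 N, if the wrist force passes 120 N, or if a joint passes its speed limit or range.

## Working session

There is one attempt and no reset: what is moved stays moved. The work goes in short steps, Python scripts to look and compute and a tool call to move; the robot and the scene stay as the last step left them, time stands still between calls to the robot, and variables do not carry over. Pictures are saved under pics/ and viewed, at most 10 in all, crops included, and the job is handed in when it is done.

Besides the shell and the picture viewer there is one more tool, called as a command line: name --pt "numbers of a row" for each row, then --argument value for the rest. servo_tool: Moves the arm, as the interface text tells. Its arguments: {"type":"object","properties":{"moves":{"type":"array","items":{"type":"array","items":{"type":"number"}}}},"required":["moves"]}

```bash
mkdir -p pics; cat > h.py <<'E'
from rig import *
import numpy as np, cv2
def P(cam):
    c=camera_info(cam); T=np.linalg.inv(np.array(c["pose"])); return np.array(c["K"])@T[:3]
def proj(cam,X):
    q=P(cam)@np.r_[X,1]; return q[:2]/q[2]
def tri(obs):
    A=[]
    for M,(u,v) in obs: A+= [u*M[2]-M[0], v*M[2]-M[1]]
    A=np.array(A); A/=np.linalg.norm(A[:,:3],axis=1)[:,None]
    return np.linalg.lstsq(A[:,:3],-A[:,3],rcond=None)[0]
E
python3 - <<'E'
from h import *
a=[grab_frame(c) for c in("scene","side")]
for c,i in zip(("scene","side"),a): cv2.imwrite(f"pics/{c}.png",i[:,:,::-1])
for q in("biscuit_jar","sealed_jar","lid_hinge","lid_lip","clasp_pivot","clasp_plate","mug","ramekin"):
    o=[]
    for c in("scene","side"):
        r=landmark_of(c,q); print(q,c,[(np.round(d["location"]).tolist(),round(d["conf"],2)) for d in r[:3]])
        if r:o.append((P(c),r[0]["location"]))
    if len(o)==2: print("   ",tri(o).round())
print(state()["tool_rot"],ctrl.grip_depth,state()["time_s"])
for c in("scene","side"): print(np.round(camera_info(c)["pose"],2).tolist())
E
```

```text
biscuit_jar scene [([367.0, 261.0], 0.75)]
biscuit_jar side []
sealed_jar scene [([284.0, 221.0], 0.56)]
sealed_jar side [([330.0, 198.0], 0.81)]
    [563. 166. -17.]
lid_hinge scene [([391.0, 217.0], 0.55)]
lid_hinge side [([355.0, 230.0], 0.92)]
    [ 632. -180.  164.]
lid_lip scene [([372.0, 205.0], 0.75)]
lid_lip side [([329.0, 200.0], 0.9)]
    [ 569. -148.  238.]
clasp_pivot scene [([372.0, 212.0], 0.68)]
clasp_pivot side [([325.0, 198.0], 0.61)]
    [ 555. -157.  242.]
clasp_plate scene [([371.0, 197.0], 0.69), ([371.0, 210.0], 0.18)]
clasp_plate side [([320.0, 183.0], 0.47)]
    [ 547. -153.  290.]
mug scene [([236.0, 198.0], 0.85)]
mug side [([322.0, 165.0], 0.57)]
    [531. 357.  -3.]
ramekin scene [([410.0, 320.0], 0.68)]
ramekin side [([290.0, 327.0], 0.69)]
    [ 479. -351.   -3.]
[ 7.17487537e-01  3.05853978e+00 -2.31858924e-05] 65.3 0.9
[[0.59, -0.57, 0.57, -109.39], [-0.81, -0.43, 0.41, -472.21], [0.01, -0.7, -0.72, 992.56], [0.0, 0.0, 0.0, 1.0]]
[[1.0, 0.02, -0.03, 587.44], [0.04, -0.64, 0.77, -889.2], [-0.0, -0.77, -0.64, 841.91], [0.0, 0.0, 0.0, 1.0]]
```

View pics/scene.png

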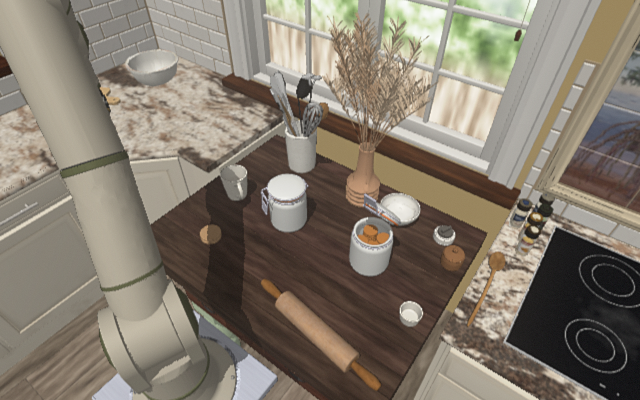

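View pics/side.png

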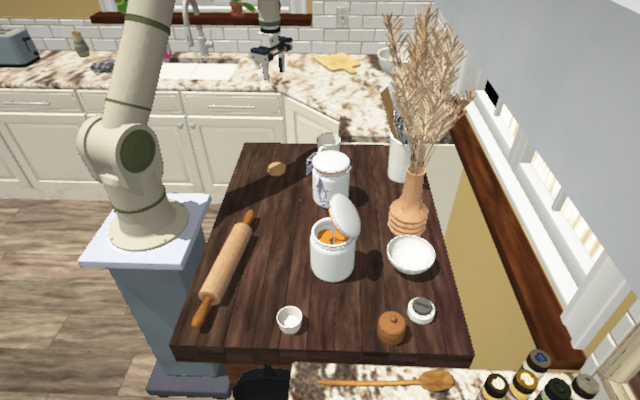

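The open jar is in the right of the scene, at (370,245) in scene and (333,250) in side, with its lid tilted back. The sealed jar is behind it on the robot's left at (287,205), and the ramekin is in front at (411,313). Next I fit the jar model to the landmarks.

```bash
cat > fit.py <<'E'
from h import *
from scipy.optimize import least_squares
def model(p):
    x,y,a,q,c=p; R=np.array([[np.cos(a),-np.sin(a),0],[np.sin(a),np.cos(a),0],[0,0,1]])
    H=np.array([64,0,141.]); e=np.array([-np.cos(q),0,np.sin(q)]); n=np.array([np.sin(q),0,np.cos(q)])
    lip=H+e*121.1+n*10; piv=H+e*137-n*5   # approx
    g=0.45-c+q; pl=piv+52*np.array([-np.cos(g),0,np.sin(g)])
    t=np.array([x,y,0.])
    return {k:R@v+t for k,v in dict(biscuit_jar=np.zeros(3),lid_hinge=H,lid_lip=lip,clasp_pivot=piv,clasp_plate=pl).items()}
def fit(obs,p0,fixc=0.):
    f=lambda p:np.concatenate([((M@np.r_[model([*p,fixc])[k],1])[:2]/(M@np.r_[model([*p,fixc])[k],1])[2]-uv) for k,M,uv in obs])
    return least_squares(f,p0,loss="soft_l1",f_scale=2),f
E
python3 - <<'E'
from fit import *
obs=[]
for c in("scene","side"):
    grab_frame(c)
    for q in("biscuit_jar","lid_hinge","lid_lip","clasp_pivot","clasp_plate"):
        r=landmark_of(c,q)
        if r: obs.append((q,P(c),np.array(r[0]["location"])))
for a0 in(-.6,0,.6):
    s,f=fit(obs,[600,-160,a0,.7]); print(s.cost,s.x.round(2))
for (k,_,uv),r in zip(obs,f(s.x).reshape(-1,2)): print(k,uv.round(),r.round(1))
for k,v in model([*s.x,0]).items(): print(k,v.round())
for c in("scene","side"):
  for d in cut_out(c,"biscuit_jar")[:3]:print(c,"mask",d["extent"],d["conf"])
print(np.round(state()["tool_rot"],3), camera_info("wrist")["pose"].round(2).tolist())
E
```

```text
69.86519485494779 [ 5.7959e+02 -1.5631e+02 -1.4000e-01  9.0000e-01]
69.86519485497936 [ 5.7959e+02 -1.5631e+02 -1.4000e-01  9.0000e-01]
69.8651948549473 [ 5.7959e+02 -1.5631e+02 -1.4000e-01  9.0000e-01]
biscuit_jar [368. 263.] [ 0.5 -2.9]
lid_hinge [388. 217.] [-1.   0.6]
lid_lip [375. 206.] [ 1.1 -1.1]
clasp_pivot [371. 210.] [-0.4 -1.7]
clasp_plate [369. 195.] [0.9 1.9]
biscuit_jar [333. 267.] [-0.1 -0.4]
lid_hinge [359. 232.] [-0.4  0.7]
lid_lip [331. 198.] [1.6 1. ]
clasp_pivot [324. 197.] [-0.3  0.6]
clasp_plate [332. 200.] [-13.4 -20.1]
biscuit_jar [ 580. -156.    0.]
lid_hinge [ 643. -165.  141.]
lid_lip [ 577. -156.  242.]
clasp_pivot [ 555. -153.  246.]
clasp_plate [ 544. -151.  296.]
scene mask [348.1, 195.2, 401.1, 276.4] 0.89
side mask [310.4, 175.9, 360.5, 283.8] 0.68
[0.717 3.059 0.   ] [[0.44, 0.87, 0.23, 258.4], [0.9, -0.43, -0.11, 680.06], [0.0, 0.25, -0.97, 385.06], [0.0, 0.0, 0.0, 1.0]]
```

servo_tool --pt "0 0 -0.63 0 0 -0.76 0" --pt "0 0 -0.63 0 0 -0.76 0" --pt "0 0 -0.63 0 0 -0.76 0" --pt "0 0 -0.63 0 0 -0.76 0" --pt "-0.4 -0.8 0 0 0 0 0" --pt "-0.4 -0.8 0 0 0 0 0" --pt "-0.4 -0.8 0 0 0 0 0" --pt "-0.4 -0.8 0 0 0 0 0" --pt "-0.4 -0.8 0 0 0 0 0" --pt "-0.4 -0.8 0 0 0 0 0"

```text
time_s: 2.43
tool_pos: [390.4, 444.0, 403.7]
tool_rot: [0.223, 3.133, 0.0]
force: [1.1, 0.2, 0.1]
gripper_width: 31.1
grasp_force: 0.0
```

servo_tool --pt "-0.4 -0.8 0 0 0 0 0" --pt "-0.4 -0.8 0 0 0 0 0" --pt "-0.4 -0.8 0 0 0 0 0" --pt "-0.4 -0.8 0 0 0 0 0" --pt "-0.4 -0.8 0 0 0 0 0" --pt "-0.4 -0.8 0 0 0 0 0" --pt "-0.4 -0.8 0 0 0 0 0" --pt "-0.4 -0.8 0 0 0 0 0" --pt "-0.4 -0.8 0 0 0 0 0" --pt "-0.4 -0.8 0 0 0 0 0"

```text
time_s: 3.27
tool_pos: [503.3, 104.5, 403.9]
tool_rot: [0.223, 3.133, 0.0]
force: [-0.3, -0.1, 0.6]
gripper_width: 0.5
grasp_force: 0.0
```

```bash
cat >> h.py <<'E'
from scipy.spatial.transform import Rotation as Ro
J=[580,-156,-.14]
def where(jx,jy,z):
    "units to bring fingertips to jar-frame jx,jy at height z; prints turn needed"
    s=state(); R=Ro.from_rotvec(s["tool_rot"]); p=np.array(s["tool_pos"]); tip=p+R.apply([0,0,84])
    c,sn=np.cos(J[2]),np.sin(J[2])
    t=np.array([J[0]+c*jx-sn*jy,J[1]+sn*jx+c*jy,z])
    Rt=np.array([[-c,-sn,0],[-sn,c,0],[0,0,-1]]).T.T
    Rt=np.column_stack([[-c,-sn,0],[-sn,c,0],[0,0,-1]])
    d=Rt.T@(tip-np.array([J[0],J[1],0]))
    print("tip",tip.round(1),"jar",(-d[0]).round(1),d[1].round(1),"move units",(R.inv().apply(t-tip)/40).round(2),"turn",((R.inv()*Ro.from_matrix(Rt)).as_rotvec(degrees=True)/6).round(2),"F",np.round(s["force"],1),"w",s["gripper_width"],"t",s["time_s"])
E
python3 - <<'E'
from fit import *
where(10,0,290)
obs=[]
for c in("scene","side","wrist"):
    i=grab_frame(c); M=P(c)
    if c=="wrist": cv2.imwrite("pics/w1.png",i[:,:,::-1])
    for q in("biscuit_jar","lid_hinge","lid_lip","clasp_pivot","clasp_plate"):
        r=landmark_of(c,q)
        if r and r[0]["conf"]>.3: obs.append((q,M,np.array(r[0]["location"]))); print(c,q,r[0]["conf"])
s,f=fit(obs,[580,-156,-.14,.9]); print(s.cost,s.x.round(2))
for (k,_,uv),r in zip(obs,f(s.x).reshape(-1,2)): print(k,uv.round(),r.round(1))
E
```

```text
tip [503.4 104.5 319.9] jar -112.2 247.2 move units [-3.07 -6.17  0.75] turn [ 0.    0.01 -0.02] F [-0.3 -0.1  0.6] w 0.48078077983210643 t 3.2667
scene biscuit_jar 0.76
scene lid_hinge 0.64
scene lid_lip 0.72
scene clasp_pivot 0.52
scene clasp_plate 0.67
side biscuit_jar 0.82
side lid_hinge 0.9
side lid_lip 0.76
side clasp_pivot 0.43
side clasp_plate 0.61
wrist biscuit_jar 0.94
29.032065709041692 [ 5.7330e+02 -1.5872e+02 -8.0000e-02  9.2000e-01]
biscuit_jar [368. 262.] [0.1 0.6]
lid_hinge [390. 218.] [-3.8  1.4]
lid_lip [372. 208.] [ 3.8 -2.2]
clasp_pivot [372. 208.] [-1.   1.6]
clasp_plate [371. 195.] [-0.   2.4]
biscuit_jar [330. 267.] [0.  0.4]
lid_hinge [358. 232.] [-2.3  0.5]
lid_lip [328. 199.] [2.1 0.8]
clasp_pivot [321. 199.] [ 0.2 -0.9]
clasp_plate [318. 184.] [-0.8 -3.4]
biscuit_jar [158. 228.] [0.3 3.3]
```

View pics/w1.png

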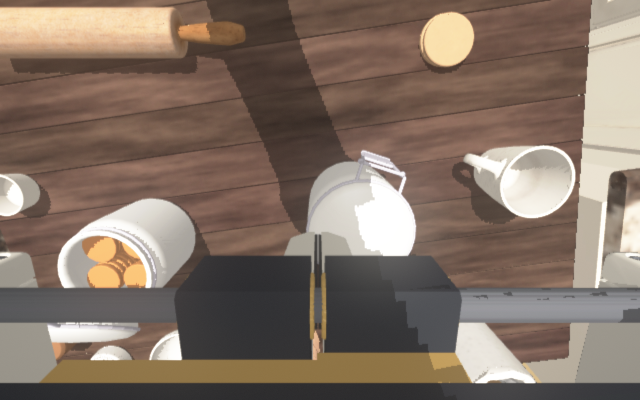

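The wrist picture shows the open jar at left (130,245), with its lid tilted back. The sealed jar is at (355,210) with its clasp at (380,165), and the mug is at (525,180). I'll move over the open jar and look from close by.

servo_tool --pt "-0.4 -0.72 0 0 0 0 0" --pt "-0.4 -0.72 0 0 0 0 0" --pt "-0.4 -0.72 0 0 0 0 0" --pt "-0.4 -0.72 0 0 0 0 0" --pt "-0.4 -0.72 0 0 0 0 0" --pt "-0.4 -0.72 0 0 0 0 0" --pt "-0.4 -0.72 0 0 0 0 0" --pt "-0.27 -0.72 0 0 0 0 0" --pt "0 -0.4 0 0 0 0 0" --pt "0 0 0 0 0 0 0"

```text
time_s: 5.0
tool_pos: [589.1, -159.9, 403.3]
tool_rot: [-0.233, -3.132, 0.003]
force: [-0.4, -0.2, 0.5]
gripper_width: 0.4
grasp_force: 0.0
```

```bash
python3 - <<'E'
from fit import *
where(10,0,290)
obs=[]
for c in("scene","side","wrist"):
    i=grab_frame(c); M=P(c)
    if c=="wrist": cv2.imwrite("pics/w2.png",i[:,:,::-1])
    for q in("biscuit_jar","lid_hinge","lid_lip","clasp_pivot","clasp_plate"):
        r=landmark_of(c,q)
        if r and r[0]["conf"]>.3: obs.append((q,M,np.array(r[0]["location"])))
s,f=fit(obs,[580,-156,-.14,.9]); print(s.cost,s.x.round(2))
for (k,_,uv),r in zip(obs,f(s.x).reshape(-1,2)): print(k,uv.round(),r.round(1))
E
```

```text
tip [ 589.  -160.1  319.3] jar 9.5 -2.8 move units [-0.01  0.07  0.73] turn [-0.02 -0.   -0.08] F [-0.4 -0.2  0.5] w 0.36655586092742043 t 5.0
246.74419822389842 [ 5.7306e+02 -1.5595e+02 -1.2000e-01  9.2000e-01]
biscuit_jar [366. 263.] [ 0.8 -0.9]
lid_hinge [389. 216.] [-3.7  3.1]
lid_lip [372. 207.] [ 2.8 -1.2]
clasp_pivot [374. 211.] [-3.3 -1.9]
clasp_plate [389. 218.] [-19.2 -20.9]
biscuit_jar [331. 267.] [-0.5 -0.5]
lid_hinge [358. 232.] [-2.   0.9]
lid_lip [332. 197.] [-1.8  1.9]
clasp_pivot [323. 198.] [-1.5 -0.6]
clasp_plate [318. 184.] [-0.7 -4.7]
biscuit_jar [315. 151.] [0.6 2.4]
lid_hinge [316. 153.] [ 0.4 71.9]
lid_lip [314. 189.] [-0.7 -1.6]
clasp_plate [312. 153.] [-0.9  0.6]
```

View pics/w2.png

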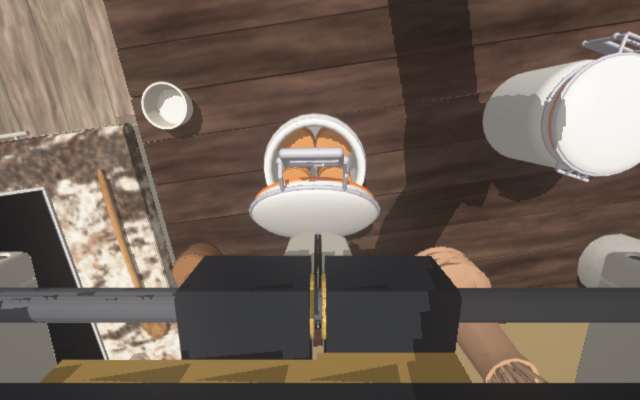

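The wrist view shows the lid edge at (314,186) and the clasp plate at (312,153), both ahead of the fingers. The jar is about (574,-156), yaw -0.12, and the fingertips are above the upper back of the lid, so I press down.

servo_tool --pt "0 0.06 0.75 0 0 0 0" --pt "0 0 0.7 0 0 0 0" --pt "0 0 0.2 0 0 0 0" --pt "0 0 0.2 0 0 0 0" --pt "0 0 0.2 0 0 0 0" --pt "0 0 0.2 0 0 0 0" --pt "0 0 0.2 0 0 0 0" --pt "0 0 0.2 0 0 0 0" --pt "0.1 0 0.1 0 0 0 0" --pt "0 0 0 0 0 0 0"

```text
time_s: 6.73
tool_pos: [585.2, -152.1, 292.5]
tool_rot: [-0.224, -3.132, -0.0]
force: [-0.1, 0.0, -0.8]
gripper_width: 0.3
grasp_force: 0.0
```

```bash
sed -i 's/^J=.*/J=[574,-156,-.12]/' h.py; python3 - <<'E'
from h import *
where(-20,0,161)
i=np.hstack([grab_frame("side")[120:320,230:430],grab_frame("scene")[130:330,270:470]]); cv2.imwrite("pics/c1.png",cv2.resize(i[:,:,::-1],None,fx=2,fy=2))
E
```

```text
tip [ 585.  -152.   208.5] jar 10.4 5.3 move units [ 0.76 -0.15  1.19] turn [ 0.   -0.02 -0.22] F [-0.1  0.  -0.8] w 0.3291125425588338 t 6.7333
```

View pics/c1.png

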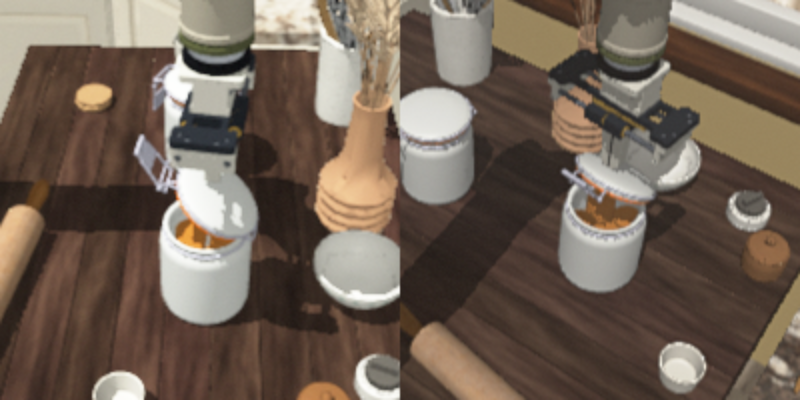

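The crops show the fingertips on the upper back of the lid, which is closing (about 0.7 rad), and the jar has not moved. I continue down and forwards.

servo_tool --pt "0.05 -0.05 0.15 0 0 0 0" --pt "0.05 -0.05 0.15 0 0 0 0" --pt "0.08 -0.05 0.15 0 0 0 0" --pt "0.1 0 0.15 0 0 0 0" --pt "0.1 0 0.15 0 0 0 0" --pt "0.1 0 0.15 0 0 0 0" --pt "0.1 0 0.12 0 0 0 0" --pt "0.1 0 0.1 0 0 0 0" --pt "0 0 0.05 0 0 0 0" --pt "0 0 0 0 0 0 0"

```text
time_s: 7.67
tool_pos: [557.3, -154.1, 247.3]
tool_rot: [-0.224, -3.132, -0.001]
force: [-4.5, 1.5, 10.0]
gripper_width: 0.5
grasp_force: 4.9
```

```bash
python3 - <<'E'
from h import *
where(-35,0,158)
i=np.hstack([grab_frame("side")[120:320,230:430],grab_frame("scene")[130:330,270:470]]); cv2.imwrite("pics/c2.png",cv2.resize(i[:,:,::-1],None,fx=2,fy=2))
E
```

```text
tip [ 557.2 -154.1  163.3] jar -16.9 -0.1 move units [ 0.45 -0.01  0.13] turn [ 0.   -0.01 -0.22] F [-4.5  1.5 10. ] w 0.5440090396931063 t 7.6667
```

View pics/c2.png

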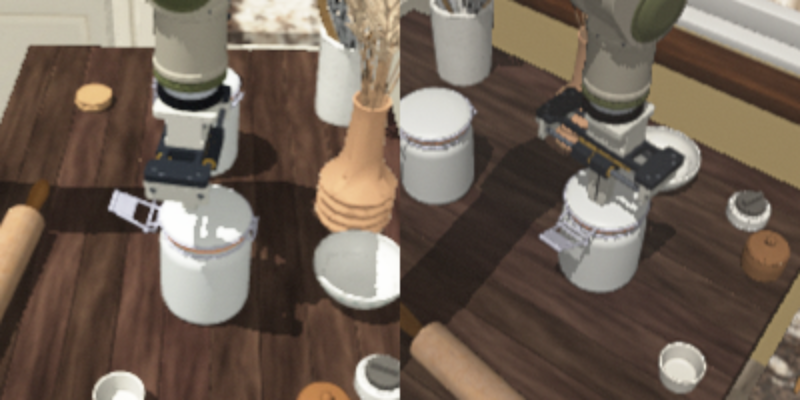

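The lid looks shut: 10 N upward with the tips at 163 mm, and the clasp still stands out at (130,208) in the side crop. I press a little more, lift, and go above the clasp plate.

servo_tool --pt "0 0 0.08 0 0 0 0" --pt "0 0 0 0 0 0 0" --pt "0 0 0 0 0 0 0" --pt "0 0 -0.5 0 0 0 0" --pt "0 0 -0.5 0 0 0 0" --pt "0 0 -0.2 0 0 0 0" --pt "0.75 0 0 0 0 -0.1 0" --pt "0.75 0 0 0 0 -0.1 0" --pt "0.75 0 0 0 0 0 0" --pt "0 0 0 0 0 0 0"

```text
time_s: 8.6
tool_pos: [463.2, -141.9, 290.9]
tool_rot: [-0.192, -3.131, -0.001]
force: [-1.8, 0.1, -0.4]
gripper_width: 0.3
grasp_force: 0.0
```

```bash
python3 - <<'E'
from fit import *
where(-108,0,165)
obs=[]
for c in("scene","side","wrist"):
    i=grab_frame(c); M=P(c)
    if c=="wrist": cv2.imwrite("pics/w3.png",i[:,:,::-1])
    for q in("biscuit_jar","lid_hinge","lid_lip","clasp_pivot","clasp_plate"):
        r=landmark_of(c,q)
        if r and r[0]["conf"]>.3: obs.append((q,M,np.array(r[0]["location"])))
s,f=fit(obs,[574,-156,-.12,.0]); print(s.cost,s.x.round(2))
for (k,_,uv),r in zip(obs,f(s.x).reshape(-1,2)): print(k,uv.round(),r.round(1))
E
```

```text
tip [ 462.8 -141.8  206.9] jar -112.1 0.7 move units [-0.11 -0.02  1.05] turn [ 0.   -0.05 -0.03] F [-1.8  0.1 -0.4] w 0.3230458404178077 t 8.6
24.66539661802056 [ 5.7882e+02 -1.5697e+02 -1.3000e-01 -3.0000e-02]
biscuit_jar [369. 264.] [-1.  -3.1]
lid_hinge [388. 218.] [-0.8 -0.3]
lid_lip [359. 238.] [1.2 1.7]
clasp_pivot [360. 248.] [-4.2 -1.4]
clasp_plate [347. 249.] [-2.2  2.6]
biscuit_jar [333. 267.] [-0.7  0.2]
lid_hinge [359. 232.] [-1.   1.4]
lid_lip [311. 224.] [-0.2  2.4]
clasp_pivot [306. 228.] [-0.5  1.4]
clasp_plate [287. 224.] [ 0.2 -2.2]
clasp_plate [318. 204.] [-0.2  1.4]
```

View pics/w3.png

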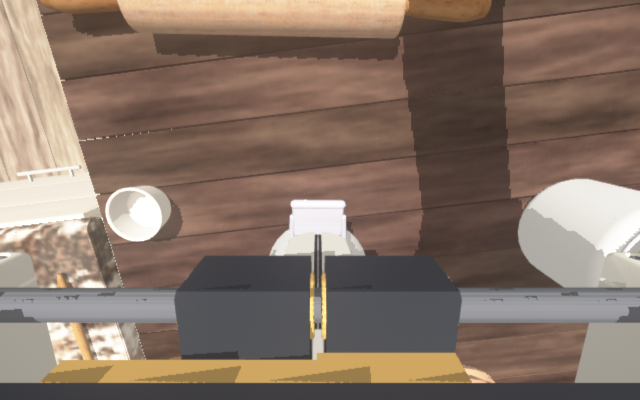

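The wrist view shows the plate free edge at (318,204), centred on the fingers, and the fit gives lid about 0. I move 7 mm back, then press down.

servo_tool --pt "-0.18 0 0.5 0 0 0 0" --pt "0 0 0.5 0 0 0 0" --pt "0 0 0.2 0 0 0 0" --pt "0 0 0.2 0 0 0 0" --pt "0 0 0.2 0 0 0 0" --pt "0 0 0.2 0 0 0 0" --pt "0 0 0.2 0 0 0 0" --pt "0 0 0.2 0 0 0 0" --pt "0 0 0.2 0 0 0 0" --pt "0 0 0.1 0 0 0 0"

```text
time_s: 10.33
tool_pos: [476.1, -143.2, 190.4]
tool_rot: [-0.191, -3.135, -0.0]
force: [0.5, -0.3, 0.3]
gripper_width: 0.5
grasp_force: 0.0
```

```bash
python3 - <<'E'
from h import *
where(-108,0,105)
i=np.hstack([grab_frame("side")[120:320,230:430],grab_frame("scene")[130:330,270:470]]); cv2.imwrite("pics/c3.png",cv2.resize(i[:,:,::-1],None,fx=2,fy=2))
E
```

```text
tip [ 476.  -143.2  106.4] jar -98.8 1.0 move units [ 0.23 -0.03  0.04] turn [ 0.   -0.01 -0.01] F [ 0.5 -0.3  0.3] w 0.46220056254502845 t 10.3333
```

View pics/c3.png

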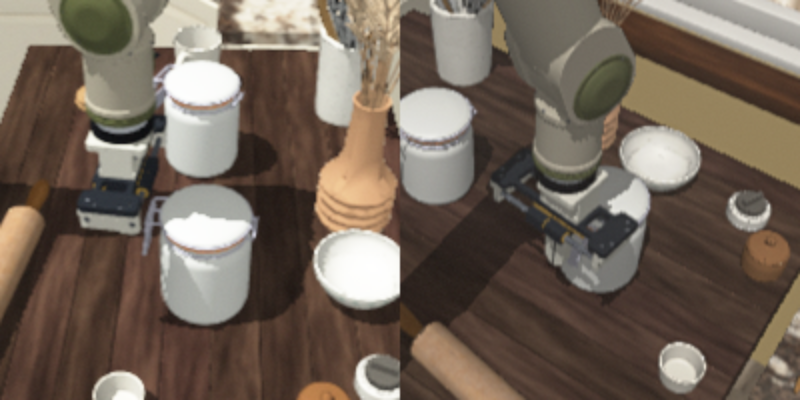

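The clasp now hangs down at (152,225) in the side crop and the force is zero, so it has snapped over. I back away and check.

servo_tool --pt "0.3 0 0 0 0 0 0" --pt "0.5 0 0 0 0 0 0" --pt "0.5 0 -0.3 0 0 0 0" --pt "0 0 -0.8 0 0 0 0" --pt "0 0 -0.9 0 0 0 0" --pt "0 0 -0.9 0 0 0 0" --pt "0 0 -0.9 0 0 0 0" --pt "0 0 -0.8 0 0 0 0" --pt "0 0 0 0 0 0 0" --pt "0 0 0 0 0 0 0"

```text
time_s: 11.27
tool_pos: [425.0, -137.1, 377.3]
tool_rot: [0.19, 3.131, -0.0]
force: [0.4, 0.5, 0.3]
gripper_width: 0.4
grasp_force: 0.0
```

```bash
python3 - <<'E'
from fit import *
where(-108,0,105)
i=np.hstack([grab_frame("side")[120:320,230:430],grab_frame("scene")[130:330,270:470]]); cv2.imwrite("pics/c4.png",cv2.resize(i[:,:,::-1],None,fx=2,fy=2))
m=model([578,-157,-.13,0,1.9])
for c in("scene","side"):
  for q in m:
    r=landmark_of(c,q)
    if r: print(c,q,np.round(r[0]["location"]),round(r[0]["conf"],2),proj(c,m[q]).round())
E
```

```text
tip [ 425.4 -137.1  293.3] jar -149.8 1.0 move units [-1.02 -0.02  4.71] turn [ 0.    0.04 -0.01] F [0.4 0.5 0.3] w 0.370135383068998 t 11.2667
scene biscuit_jar [367. 260.] 0.78 [368. 261.]
scene lid_hinge [390. 218.] 0.66 [387. 218.]
scene lid_lip [363. 241.] 0.74 [360. 239.]
scene clasp_pivot [359. 245.] 0.74 [356. 246.]
scene clasp_plate [354. 260.] 0.69 [353. 259.]
side biscuit_jar [332. 267.] 0.79 [332. 267.]
side lid_hinge [358. 232.] 0.61 [358. 233.]
side lid_lip [311. 222.] 0.65 [311. 225.]
side clasp_pivot [304. 228.] 0.48 [305. 228.]
side clasp_plate [302. 244.] 0.65 [303. 242.]
```

View pics/c4.png

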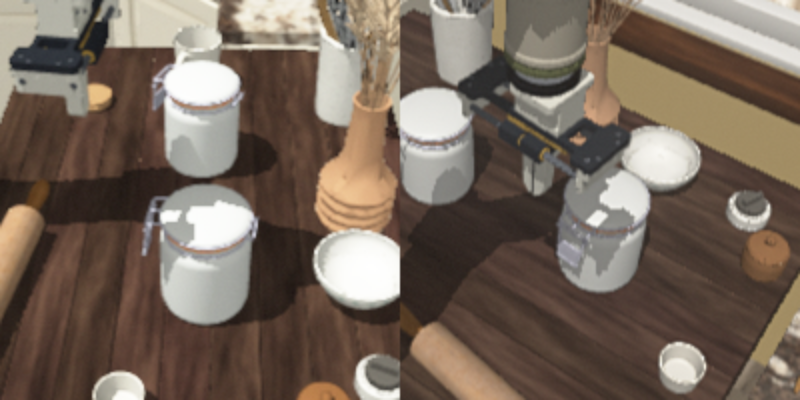

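The lid is level and the clasp lies flat against the jar at (148,230) side and (572,250) scene. The landmarks match the shut and clasped model within 3 px, and the robot is clear.

```bash
python3 -c "
from rig import job; print(job.finish_job())"
```

```text
the job is handed in; nothing more can be done
None
```

The lid was pushed shut and the clasp snapped down; final camera views match a sealed jar still in place, the arm is clear, and the job is handed in at about 12 of 38 s with no verdict shown.

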